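# Bed a clamped block down on its parallels in a small vise

### The arm

A 6-joint arm with a two-finger parallel gripper is mounted at the origin on the work surface. World frame = base frame: x ahead of the robot, y to its left, z up, the work surface at z = 0. Lengths are in m, angles in rad, forces in N, time in s.
With the tool pointing down it reaches from about 0.35 to 0.775 m from the base axis. Payload 7.3 kg.
Tool frame: the origin (TCP) lies between the finger pads; the fingertips stand 14 mm ahead of it and the grasp point (between the pads) lies 5 mm behind it; z points along the fingers, y is the direction in which the jaws open and shut (so a half turn about z gives the same grasp; the last joint's range is limited). The gripper opens to 92 mm and grips with 3 to 60 N. Pads are 19 mm wide; open, the fingers measure 130 mm over their backs; the gripper's body (75 mm by 190 mm) begins 47 mm behind the grasp point.
Start: joints at [-1.441, 0.342, 1.524, -0, 1.275, -0.146], TCP at [0.143, -0.505, 0.241] pointing down, gripper open.
Joint ranges: [-2.53, 2.53], [-0.77, 2.02], [0.04, 2.7], [-1, 4.14], [0.28, 2.66], [-3.11, 3.11]. Speed limits (rad/s): [2.57, 2.57, 3.14, 3.14, 3.14, 3.14].

### API

Orientations are given as [roll, pitch, yaw] about the fixed x, y, z axes, in that order (R = Rz(yaw) Ry(pitch) Rx(roll)).
In Python, from cell import robot gives the robot as it stands.
- The arm moves only by the shell command python3 -m creep 'ROWS' [FORCE]. ROWS is JSON, a list that holds one entry, the list of rows, each a list of 7 numbers: the shift along the tool's x, y, z in cm, then the turn, a rotation vector about the tool's x, y, z in degrees, then the gripper command: -1 is shut, 1 is fully open, values between are in proportion. In form: [[[tx, ty, tz, wx, wy, wz, gripper], ...]]. A call has 1 to 8 rows; each row is the pose to reach, as a shift and turn from the pose measured when the call began, along the tool's axes at that moment; what a row does not reach only later rows make up. A row lasts 1/10 s, in which the tool goes at most 50 mm and 8.59 degrees, less where a joint would pass 70% of its speed; a pose out of reach is approached as far as the arm can. A call with a gripper value outside its range is refused whole. The fingers move at their own pace and stop on an object; FORCE is the grip in N (left out, the last holds). Time passes only in rows, so rows that repeat a pose let the fingers close. It gives the time, the measured TCP pose, the force and the opening at its end, in the units of the state.
- robot.observe(): the state, without advancing time (a new reading comes with each control period).
- robot.read_camera(name): name is "scene" or "top"; returns the picture (480x640x3 uint8, red, green, blue); there is no depth.
- robot.camera_params(name): a dict with "camera_matrix" (3x3 intrinsics, pixels), "k1" (the pictures are not rectified: a ray, as slopes to the right and down, at radius r is drawn at 1 + k1 r^2 times it, then the intrinsics apply), "R" (3x3) and "t" (3): a world point X has camera coordinates R X + t. Camera axes: x right, y down, z forward; pixel columns grow to the right and rows downward; lengths in m; the calibration is good to about 2 mm. A picture is of the moment at which its call begins. camera_params takes no time and is no camera call.
- robot.hand_in(): hands the job in, once; it reports no verdict.
Trained networks look in the newest picture that a camera, given by its name, has taken for a name from the list of things; names that differ only in an ending like _2 or _b are one class to them, and where a whole thing is asked for, a point or a joint stands for the part that bears it (a point fixed in the world has none). Each returns a list of dicts, best first, with "score" (0 to 1); they miss things now and then, are a little off and sometimes report something else, mostly with a low value. They report only what shows in the picture. A call takes as long as a camera call. They do not tell look-alikes from the thing itself.
- robot.look_for(camera, label): "centre" ([x, y, z] in m, in the coordinates of the camera as it stood for that picture, good to about 4 mm: the middle of the surface that is visible of it).
- robot.masks_of(camera, label): "mask" (480x640 bool, what is visible of it).
The state is a dict: "time": time; "qpos": joint angles; "qvel": joint speeds; "joint_efforts": joint torques, N m; "tool_pos": TCP position; "tool_rot": TCP orientation; "contact_force": force on the tool from outside, world axes, zero at the start; "torque": the same for the moment, N m; "opening": finger opening in m.
Only numpy, scipy, OpenCV 4.12 (cv2) and the standard library are available. Lean on these libraries where they do the work, as an engineer would, in place of code of your own. Each camera call takes 0.05 s, during which the arm holds its last target.

### The job

The aluminium block in the vise stands proud of the two steel parallels beneath it, and one parallel has slipped out to the side: slide that one back until its ends are level with its neighbour's and with it centred in the vise. Then take the hand tamper and press the block down with it, firmly enough to overcome the jaws but gently, until it beds on both parallels and neither slides any more. Touch the block only with the tamper, stand the tamper upright back on the table when you are done, and leave everything else where it is.

Things in the scene. Friction and masses are not known exactly. Their poses are not given: they have to be found in the camera images.
- vise: Small grey machine vise, fixed. Origin on the table midway between the jaws; x = closing direction, sliding jaw at -x, fixed jaw at +x; y along the jaws; z up. Base x -122 to +102, 150 (y), 40 mm high; its flat top is the bed. Jaws 100 mm long (y), faces at x = -40 and +40, tops 80 mm above the table, 38 mm thick. Screw 60 mm above the table, out to x = -152, with a 90 mm cross bar.
- block: Aluminium block 80 (x) x 100 (y) x 40 mm, 0.86 kg, clamped lightly in the jaws. Origin mid underside, axes as the vise's. Starts 3 to 9 mm above the parallels, always level. Jaw friction holds it where it is left: a push of some 16 N starts it down. Bedded: underside 60, top 100 mm above the table. Over 60 N through the tamper damages it.
- block_top (a point): Middle of the block's top face (80 x 100 mm), the place to push. When the block has landed it stops sinking and the force climbs; a push of 20 to 30 N then pinches both parallels, and they stay pinched after the push. A push of less than some 16 N leaves the block standing proud.
- parallel_a: Steel parallel: bar 10 (x) x 180 (y) x 20 mm high, 0.28 kg, loose on the bed along y, just inside a jaw face, its middle line 33.5 mm from the vise's middle; ends reach beyond the base. Origin mid underside. One of the two (a or b) starts 45 to 60 mm out towards the vise's +y; home is vise y = 0 within 8 mm, along the jaw. While loose 2 N slides it; push its end face or pinch its end.
- parallel_b: The other steel parallel, alike in all ways; the two can be either way round.
- tamper: Hand tamper standing upright on the table: round white nylon foot, 28 mm across and 30 mm high, with a round wooden handle, 22 mm across, from 30 to 115 mm above its foot. 0.14 to 0.28 kg. Origin in the middle of the flat underside of the foot, z up the handle.
- spare_parallel: Spare steel parallel lying on the table, 10 x 150 x 16 mm high; not needed, leave it. Origin in the middle of its underside.
- rail_offcut: Offcut of white blind head rail, a U channel 50 x 220 x 36 mm high; leave it. Origin in the middle of its underside.
- driver: Screwdriver lying on the table; leave it. Origin in the middle of its underside.
- mug: White mug, 80 mm across, 90 mm high; leave it. Origin in the middle of its underside.
- tape_roll: Cardboard tape core, a ring 100 mm across, 25 mm high; leave it. Origin in the middle of its underside.
- carton: Small closed carton, 100 x 70 x 60 mm high; leave it. Origin in the middle of its underside.
- end_block: Spare aluminium end block, 50 x 60 x 30 mm high, on the table; leave it. Origin in the middle of its underside.
Not all that is in view belongs to the job. What is meant by the tamper is not orange, and is the smaller of those in its own colour. Leave any brown look-alike of the parallel_b alone.

How it is judged:
By the outcome, as a careful person would: the job done as asked, in the order asked, and still so for the second after the job is handed in, with the robot touching nothing.
It also fails if it takes over 64 s, if anything falls off the work surface, if the arm or the gripper's body presses on something with over 40 N, if the wrist force passes 120 N, or if a joint passes its speed limit or range.

## Working session

There is one attempt and no reset: what is moved stays moved. The work goes in short steps, Python scripts to look and compute and a shell command to move; the robot and the scene stay as the last step left them, time stands still between calls to the robot, and variables do not carry over. Pictures are saved under pics/ and viewed, and the job is handed in when it is done.

```bash
ls; mkdir -p pics; python3 - <<'E'
from cell import robot
import cv2
for n in("scene","top"):
    cv2.imwrite(f"pics/{n}0.png",robot.read_camera(n)[:,:,::-1]); p=robot.camera_params(n);print(n,p)
print(robot.observe())
E
```

```text
pics
scene {'camera_matrix': array([[471.41050294,   0.        , 317.32891996],
       [  0.        , 471.41050294, 243.31783665],
       [  0.        ,   0.        ,   1.        ]]), 'k1': -0.10250821519353996, 'R': array([[-0.37921635,  0.925046  ,  0.02201928],
       [ 0.50772446,  0.22791471, -0.83082534],
       [-0.77357018, -0.30388283, -0.55609747]]), 't': array([ 0.17780907, -0.17013137,  1.52826427])}
top {'camera_matrix': array([[575.25302615,   0.        , 316.39238204],
       [  0.        , 575.25302615, 248.68529685],
       [  0.        ,   0.        ,   1.        ]]), 'k1': 0.0622016964903151, 'R': array([[-0.02134131, -0.99967176,  0.01417486],
       [-0.98628881,  0.01873071, -0.16396201],
       [ 0.16364269, -0.01747967, -0.98636481]]), 't': array([0.01290992, 0.51889303, 1.64608165])}
{'time': 0.1, 'qpos': array([-1.44099882e+00,  3.42640933e-01,  1.52492199e+00, -1.54872265e-05,
        1.27541731e+00, -1.45966260e-01]), 'qvel': array([ 0.00127025, -0.00231047, -0.00095043, -0.00074958,  0.00147828,
       -0.00134217]), 'joint_efforts': array([ 1.81027335e-03, -4.32004416e+01, -2.44694620e+01,  7.18646217e-02,
        5.26230584e-02, -3.73600074e-05]), 'tool_pos': array([ 0.14293622, -0.50480316,  0.24012057]), 'tool_rot': array([-3.14021768e+00, -1.87168314e-04,  2.75768156e-01]), 'contact_force': array([ 0.07043861,  0.33413736, -0.13646273]), 'torque': array([-0.00305596,  0.00714153,  0.02074877]), 'opening': 0.09207024259227645}
```

View pics/scene0.png

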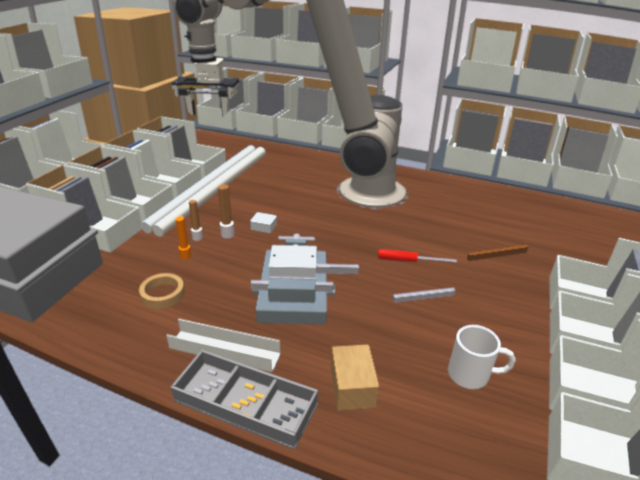

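View pics/top0.png

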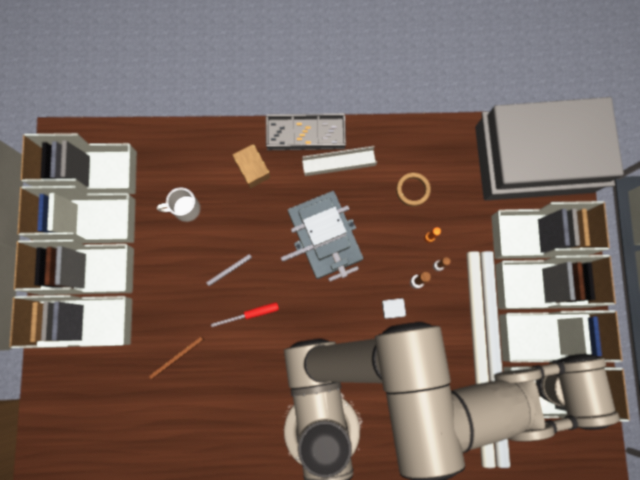

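```bash
cat > h.py <<'E'
from cell import robot
import numpy as np, cv2
def proj(n,X):
    p=robot.camera_params(n);c=np.atleast_2d(X)@np.array(p["R"]).T+p["t"];s=c[:,:2]/c[:,2:]
    s=s*(1+p["k1"]*(s**2).sum(1,keepdims=True));K=p["camera_matrix"];return s@K[:2,:2].T+K[:2,2]
def back(n,uv,z):
    p=robot.camera_params(n);K=p["camera_matrix"];d=(np.array(uv,float)-K[:2,2])/K[0,0];s=d.copy()
    for _ in range(20): s=d/(1+p["k1"]*(s@s))
    R=np.array(p["R"]);r=R.T@np.array([*s,1]);o=-R.T@p["t"];return o+r*(z-o[2])/r[2]
def crop(img,x0,y0,w,h,f,fn):
    cv2.imwrite(fn,cv2.resize(img[y0:y0+h,x0:x0+w,::-1],None,fx=f,fy=f,interpolation=cv2.INTER_CUBIC))
E
python3 - <<'E'
from h import *
s=cv2.imread("pics/scene0.png")[:,:,::-1];t=cv2.imread("pics/top0.png")[:,:,::-1]
a=cv2.resize(s[175:335,160:370],None,fx=3.8,fy=3.8,interpolation=cv2.INTER_CUBIC);cv2.imwrite("pics/sc.png",a[...,::-1])
crop(t,270,180,190,140,4,"pics/tc.png")
E
```

```text
(no output)
```

View pics/sc.png

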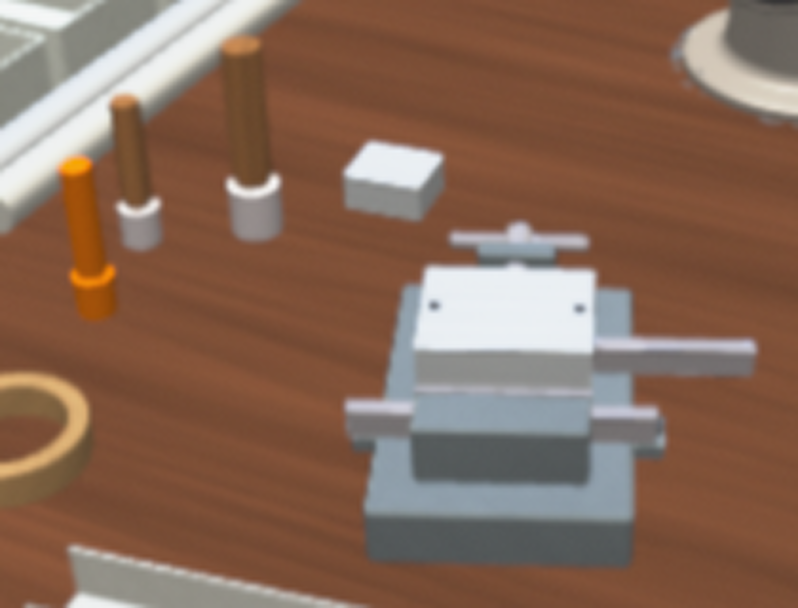

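View pics/tc.png

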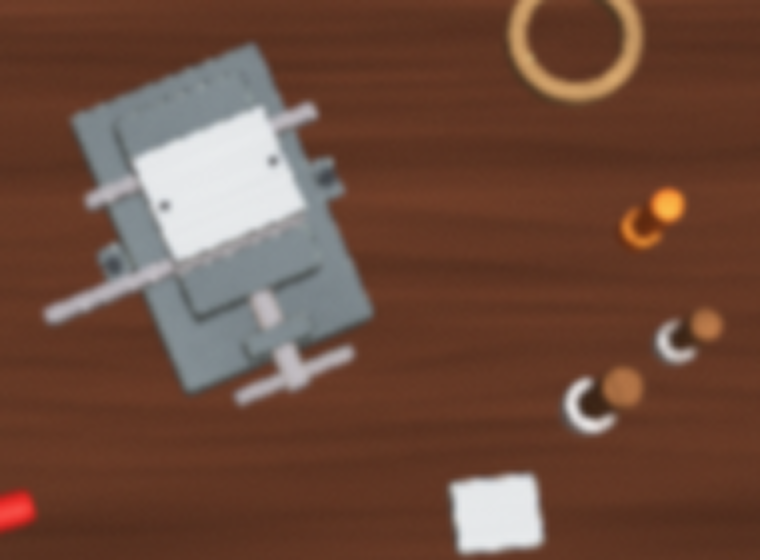

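```bash
cat > fit.py <<'E'
from h import *
from scipy.optimize import least_squares
T=lambda u,v:(270+u/4,180+v/4)
S=lambda u,v:(160+u/3.8,175+v/3.8)
B=.04
obs=[("top",T(72,117),(.102,.075,B)),("top",T(255,42),(.102,-.075,B)),("top",T(373,313),(-.122,-.075,B)),("top",T(190,393),(-.122,.075,B)),
("scene",S(366,513),(.102,-.075,B)),("scene",S(634,517),(.102,.075,B)),
("scene",S(369,560),(.102,-.075,0)),("scene",S(632,563),(.102,.075,0)),
("scene",S(427,267),(-.04,-.05,'h')),("scene",S(594,270),(-.04,.05,'h')),("scene",S(594,352),(.04,.05,'h')),("scene",S(415,348),(.04,-.05,'h')),
("top",T(134,157),(.04,.05,'h')),("top",T(263,108),(.04,-.05,'h')),("top",T(305,207),(-.04,-.05,'h')),("top",T(177,262),(-.04,.05,'h')),
("top",T(87,198),(.0335,'a',.06)),("top",T(315,112),(.0335,'a2',.06)),("top",T(45,315),(-.0335,'b',.06)),
("scene",S(756,343),(-.0335,'b',.06)),("scene",S(346,402),(.0335,'a2',.06)),("scene",S(659,410),(.0335,'a',.06))]
def f(p,raw=False):
    x,y,w,h,a,b=p[:6]; r=[]
    m={'h':h,'a':a+.09,'a2':a-.09,'b':b+.09}
    for n,uv,q in obs:
        q=[m.get(v,v) if isinstance(v,str) else v for v in q]
        c,s=np.cos(w),np.sin(w)
        X=[x+c*q[0]-s*q[1],y+s*q[0]+c*q[1],q[2]]
        r.append(proj(n,X)[0]+ (p[6:8] if n=="top" else p[8:10])-uv)
    return np.array(r) if raw else np.concatenate([np.ravel(r),np.array(p[6:])*.3])
s=least_squares(f,[.5,0,.4,.105,0,.05,0,0,0,0],loss='soft_l1')
print(s.x.round(4),np.degrees(s.x[2])); print(f(s.x,True).round(1).tolist())
E
python3 fit.py
python3 - <<'E'
from h import *
for n,uv,z in [("top",(270+677/4,180+340/4),.03),("top",(270+707/4,180+325/4),.115),("scene",(160+125/3.8,175+100/3.8),.115),("scene",(160+140/3.8,175+206/3.8),.03),("scene",(160+140/3.8,175+238/3.8),.0),
 ("top",(270+593/4,180+405/4),.04),("scene",(160+90/3.8,175+300/3.8),0)]:
    print(n,back(n,uv,z).round(4))
robot.read_camera("scene")
for l in ("tamper","vise"):
    p=robot.camera_params("scene")
    for d in robot.look_for("scene",l): print(l,d["score"],np.array(p["R"]).T@(np.array(d["centre"])-p["t"]))
E
```

```text
top [ 0.4656 -0.3585  0.03  ]
top [ 0.4645 -0.3603  0.115 ]
scene [ 0.467  -0.3515  0.115 ]
scene [ 0.4672 -0.3511  0.03  ]
scene [ 0.4648 -0.357   0.    ]
top [ 0.4177 -0.2924  0.04  ]
scene [ 0.5438 -0.3439  0.    ]
tamper 0.65 [ 0.4696237  -0.34931433  0.05957232]
tamper 0.6 [ 0.42878765 -0.28076091  0.07316227]
tamper 0.6 [ 0.55956343 -0.3298231   0.05849741]
vise 0.94 [ 0.62098892 -0.00407235  0.06118222]Traceback (most recent call last):
  File "fit.py", line 22, in <module>
    s=least_squares(f,[.5,0,.4,.105,0,.05,0,0,0,0],loss='soft_l1')
    return func(*args, **kwargs)
    result = trf(vector_fun.fun, vector_fun.jac, x0, f0, J0, lb, ub, ftol, xtol,
                 gtol, max_nfev, x_scale, loss_function, tr_solver,
                 tr_options.copy(), verbose, callback=callback_wrapped)
    return trf_no_bounds(
        fun, jac, x0, f0, J0, ftol, xtol, gtol, max_nfev, x_scale,
        loss_function, tr_solver, tr_options, verbose, callback=callback)
    f_new = fun(x_new)
    self._update_fun()
    ~~~~~~~~~~~~~~~~^^
    self.f = self.fun_wrapped(xp_copy(self.x))
             ~~~~~~~~~~~~~~~~^^^^^^^^^^^^^^^^^
    return np.atleast_1d(self.fun(x))
                         ~~~~~~~~^^^
    return self.f(x, *self.args, **self.kwargs)
           ~~~~~~^^^^^^^^^^^^^^^^^^^^^^^^^^^^^^
  File "fit.py", line 20, in f
    r.append(proj(n,X)[0]+ (p[6:8] if n=="top" else p[8:10])-uv)
             ~~~~^^^^^
  File "h.py", line 4, in proj
    p=robot.camera_params(n);c=np.atleast_2d(X)@np.array(p["R"]).T+p["t"];s=c[:,:2]/c[:,2:]
ValueError: time passes only in moves, steps and waits
```

```bash
sed -i '2a P={n:robot.camera_params(n) for n in ("scene","top")}' h.py; sed -i 's/p=robot.camera_params(n)/p=P[n]/' h.py; sed -i 's/\[\.5,0,\.4/[.62,0,.4/' fit.py; python3 fit.py
```

```text
[ 0.5707 -0.0187  0.3789  0.1057 -0.0016  0.0589  1.0831 -1.0207  0.7324
  0.1548] 21.70655217887368
[[-0.4, -0.3], [0.2, -0.5], [0.8, 0.1], [-0.6, -0.1], [-0.7, -1.2], [0.3, -0.5], [-0.5, 0.4], [0.2, 1.4], [0.2, 0.0], [0.3, 0.3], [-0.1, -0.1], [-0.1, -0.2], [-0.3, 0.7], [-0.3, -0.3], [0.3, 0.3], [-0.2, -0.0], [0.3, 0.7], [-0.1, -1.0], [0.3, 0.4], [0.1, 0.1], [0.2, 0.0], [-0.1, -0.0]]
```

```bash
cat > go.py <<'E'
import sys
from cell import robot
import numpy as np
from scipy.spatial.transform import Rotation as Ro
o=robot.observe(); R=Ro.from_euler('xyz',o["tool_rot"])
V=np.array([.5707,-.0187]);w=.3789
def v2w(a,b): return V+np.array([np.cos(w)*a-np.sin(w)*b,np.sin(w)*a+np.cos(w)*b])
# args: w|v x y z yawdeg (tool down)
a=list(map(float,sys.argv[2:6]))
xy=v2w(a[0],a[1]) if sys.argv[1]=='v' else np.array(a[:2])
yaw=a[3]+(np.degrees(w) if sys.argv[1]=='v' else 0)
T=Ro.from_euler('xyz',[180,0,yaw],degrees=True)
print("target",[*xy.round(4),a[2]],"shift cm",(R.inv().apply(np.array([*xy,a[2]])-o["tool_pos"])*100).round(2),"turn",np.degrees((R.inv()*T).as_rotvec()).round(2))
c,s=np.cos(w),np.sin(w);d=o["tool_pos"][:2]-V
print("t",o["time"],"pos",o["tool_pos"].round(4),"vise",(np.array([c*d[0]+s*d[1],-s*d[0]+c*d[1]])).round(4),"rot",np.degrees(o["tool_rot"]).round(2),"F",o["contact_force"].round(1),"open",round(o["opening"],4))
E
python3 go.py v -.0335 .1735 .12 90
```

```text
target [np.float64(0.4754), np.float64(0.1301), 0.12] shift cm [ 49.28 -52.05  12.08] turn [-2.000e-02 -4.000e-02 -9.591e+01]
t 0.25 pos [ 0.143  -0.505   0.2404] vise [-0.5773 -0.2936] rot [-1.7996e+02 -1.0000e-02  1.5800e+01] F [ 1.4 -0.  -0.2] open 0.0918
```

```bash
python3 -m creep '[[[3,-3,0,0,0,-6,-1],[6,-6.5,0,0,0,-12,-1],[9,-10,0,0,0,-18,-1],[12,-13,0,0,0,-24,-1],[15,-16,0,0,0,-30,-1],[18,-19,0,0,0,-36,-1],[21,-22.5,0,0,0,-42,-1],[24,-26,0,0,0,-48,-1]]]' 20; python3 go.py v -.0335 .1735 .12 90
```

```text
time: 1.05
tool_pos: [0.3035, -0.1879, 0.2407]
tool_rot: [3.141, -0.0, 1.117]
contact_force: [0.5, 0.0, 0.5]
opening: 0.0325
target [np.float64(0.4754), np.float64(0.1301), 0.12] shift cm [36.11  1.51 12.09] turn [ 2.00e-02 -2.00e-02 -4.77e+01]
t 1.05 pos [ 0.3035 -0.1879  0.2407] vise [-0.3108 -0.0583] rot [ 1.7999e+02 -3.0000e-02  6.4010e+01] F [0.5 0.  0.5] open 0.0325
```

```bash
python3 -m creep '[[[4,0,0,0,0,-6,-1],[8.5,0.5,0,0,0,-12,-1],[13,0.5,0,0,0,-18,-1],[17.5,1,0,0,0,-24,-1],[22,1,0,0,0,-30,-1],[27,1,2,0,0,-36,-1],[31.5,1.5,4,0,0,-42,-1],[36.1,1.5,6,0,0,-47.7,-1]]]'; python3 go.py v -.0335 .1735 .056 90
```

```text
time: 1.85
tool_pos: [0.4747, 0.1291, 0.1817]
tool_rot: [3.14, 0.0, 1.954]
contact_force: [0.9, -0.9, 0.1]
opening: 0.0
target [np.float64(0.4754), np.float64(0.1301), 0.056] shift cm [ 0.07  0.08 12.57] turn [0.09 0.02 0.26]
t 1.85 pos [0.4747 0.1291 0.1817] vise [-0.0345  0.1728] rot [1.7991e+02 2.0000e-02 1.1197e+02] F [ 0.9 -0.9  0.1] open 0.0
```

```bash
python3 -m creep '[[[0.1,0.1,3,0,0,0.2,-1],[0.1,0.1,6,0,0,0.2,-1],[0.1,0.1,9,0,0,0.2,-1],[0.1,0.1,11.5,0,0,0.2,-1],[0.1,0.1,12.5,0,0,0.2,-1],[0.1,0.1,12.5,0,0,0.2,-1]]]'; python3 go.py v -.0335 .0985 .056 90; python3 - <<'E'
from h import *
s=robot.read_camera("scene");crop(s,220,190,200,150,4,"pics/s1.png")
E
```

```text
time: 2.45
tool_pos: [0.4748, 0.1303, 0.0557]
tool_rot: [-3.141, -0.0, 1.951]
contact_force: [-0.3, 0.5, -0.3]
opening: 0.0006
target [np.float64(0.5031), np.float64(0.0604), 0.056] shift cm [-7.55  0.04 -0.03] turn [-0.06 -0.02  0.05]
t 2.45 pos [0.4748 0.1303 0.0557] vise [-0.034  0.174] rot [-1.7994e+02 -2.0000e-02  1.1176e+02] F [-0.3  0.5 -0.3] open 0.0006
```

View pics/s1.png

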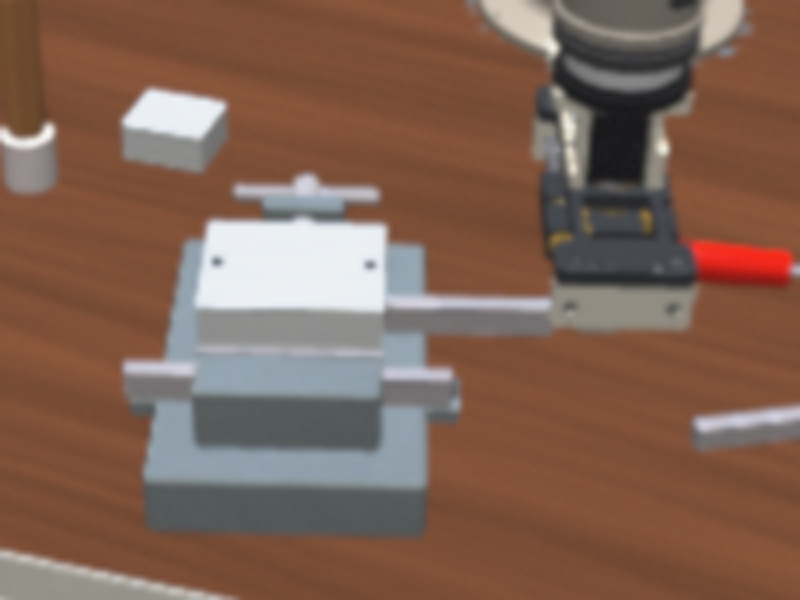

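```bash
python3 -m creep '[[[-0.6,0,0,0,0,0,-1],[-1.2,0,0,0,0,0,-1],[-1.8,0,0,0,0,0,-1],[-2.4,0,0,0,0,0,-1],[-3.0,0,0,0,0,0,-1],[-3.6,0,0,0,0,0,-1],[-4.2,0,0,0,0,0,-1],[-4.8,0,0,0,0,0,-1]]]'; python3 go.py v -.0335 .0985 .056 90
```

```text
time: 3.3
tool_pos: [0.4935, 0.0857, 0.057]
tool_rot: [3.14, -0.0, 1.951]
contact_force: [-2.6, 6.1, 6.1]
opening: 0.0005
target [np.float64(0.5031), np.float64(0.0604), 0.056] shift cm [-2.7  -0.04  0.1 ] turn [ 0.08 -0.01  0.05]
t 3.3 pos [0.4935 0.0857 0.057 ] vise [-0.0331  0.1255] rot [ 1.7992e+02 -1.0000e-02  1.1176e+02] F [-2.6  6.1  6.1] open 0.0005
```

```bash
python3 - <<'E'
from h import *
s=robot.read_camera("scene");crop(s,220,190,200,150,4,"pics/s2.png")
s=robot.read_camera("top");crop(s,250,170,160,120,5,"pics/t2.png")
print(robot.observe()["contact_force"])
E
```

```text
[ 0.03612271  0.99570615 -0.33185691]
```

View pics/s2.png

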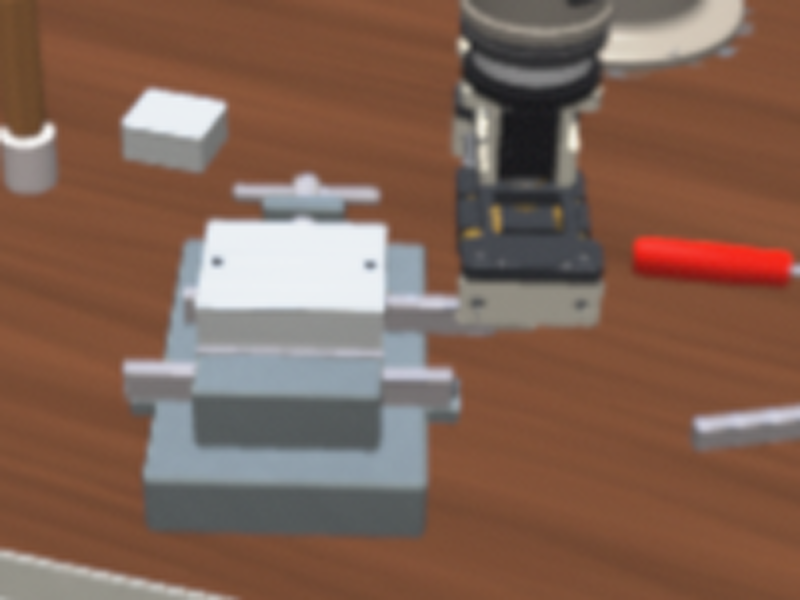

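View pics/t2.png

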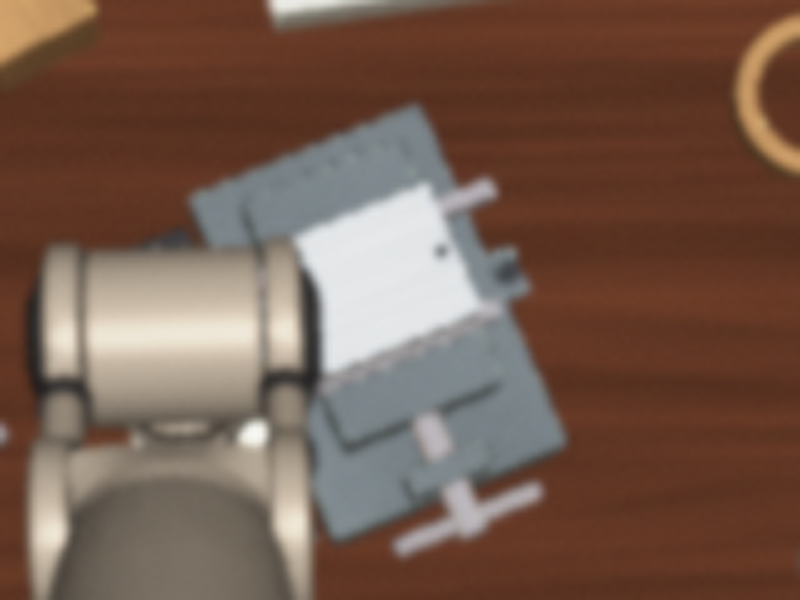

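```bash
python3 -m creep '[[[-0.5,0,0,0,0,0,-1],[-1.0,0,0,0,0,0,-1],[-1.4,0,0,0,0,0,-1],[-1.7,0,0,0,0,0,-1],[-2.0,0,0,0,0,0,-1],[-2.2,0,0,0,0,0,-1],[-2.4,0,0,0,0,0,-1],[-2.4,0,0,0,0,0,-1]]]'; python3 go.py v -.0335 .0985 .056 90
python3 - <<'E'
from h import *
s=robot.read_camera("scene");crop(s,220,210,120,90,6,"pics/s3.png")
E
```

```text
time: 4.2
tool_pos: [0.503, 0.0622, 0.0568]
tool_rot: [3.14, 0.002, 1.95]
contact_force: [-0.5, 0.1, 0.2]
opening: 0.0003
target [np.float64(0.5031), np.float64(0.0604), 0.056] shift cm [-0.17 -0.05  0.08] turn [0.09 0.09 0.03]
t 4.2 pos [0.503  0.0622 0.0568] vise [-0.033   0.1002] rot [1.7991e+02 9.0000e-02 1.1174e+02] F [-0.5  0.1  0.2] open 0.0003
```

View pics/s3.png

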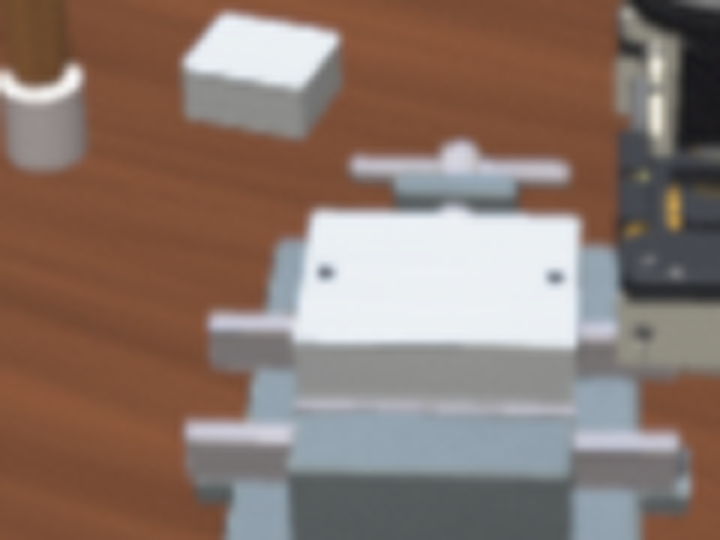

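```bash
cat > tip.py <<'E'
from h import *
def vy(n,uv,z,off):
    X=back(n,np.array(uv)-off,z)[:2]-[.5707,-.0187];c,s=np.cos(.3789),np.sin(.3789)
    return np.round([c*X[0]+s*X[1],-s*X[0]+c*X[1]],4)
SO=[.73,.15];TO=[1.08,-1.02]
E
python3 - <<'E'
from tip import *
print(vy("scene",(220+210/6,210+316/6),.06,SO),vy("scene",(220+186/6,210+424/6),.06,SO))
E
```

```text
[-0.0341 -0.0915] [ 0.0329 -0.0922]
```

```bash
python3 -m creep '[[[1,0,0,0,0,0,-1],[2,0,-1,0,0,0,-1],[2.5,0,-5,0,0,0,-1],[2.5,0,-9,0,0,0,-1],[2.5,0,-13,0,0,0,-0.3],[2.5,0,-17,0,0,0,0.1],[2.5,0,-20,0,0,0,0.1],[2.5,0,-20,0,0,0,0.1]]]' 
python3 - <<'E'
from tip import *
from scipy.optimize import least_squares
T=lambda u,v:np.array((270+u/4,180+v/4))-TO
S=lambda u,v:np.array((160+u/3.8,175+v/3.8))-SO
for nm,t,s in [("small head",T(707,325),S(125,100)),("big head",T(623,388),S(243,44)),("orange head",T(668,205),S(77,165)),("small foot top",T(677,340),S(140,206)),("big foot",T(592,405),S(254,184))]:
    r=least_squares(lambda X:np.concatenate([proj("top",X)[0]-t,proj("scene",X)[0]-s]),[.5,-.3,.1]);print(nm,r.x.round(4),r.fun.round(1))
t=robot.read_camera("top")
crop(t,250,170,220,165,3.6,"pics/t4.png")
E
python3 go.py w .466 -.354 .2 115
```

```text
time: 5.05
tool_pos: [0.4948, 0.0866, 0.2621]
tool_rot: [3.131, 0.005, 1.951]
contact_force: [1.0, 0.2, -0.2]
opening: 0.0278
small head [ 0.4621 -0.3579  0.1116] [-0.  0. -0. -0.]
big head [ 0.4149 -0.2893  0.1467] [-0.1  0.1 -0.1 -0. ]
orange head [ 0.5481 -0.3351  0.1121] [-0.1  0.  -0.1 -0. ]
small foot top [ 0.4632 -0.3562  0.0268] [ 0.1 -0.1  0.1  0. ]
big foot [ 0.4156 -0.2899  0.0351] [ 0.2 -0.1  0.2  0. ]
target [np.float64(0.466), np.float64(-0.354), 0.2] shift cm [-39.85 -18.97   5.96] turn [ 0.38  0.22 -3.21]
t 5.1 pos [0.4938 0.0865 0.2595] vise [-0.0325  0.1261] rot [179.61   0.2  111.79] F [ 0.3  0.4 -0.7] open 0.0318
```

View pics/t4.png

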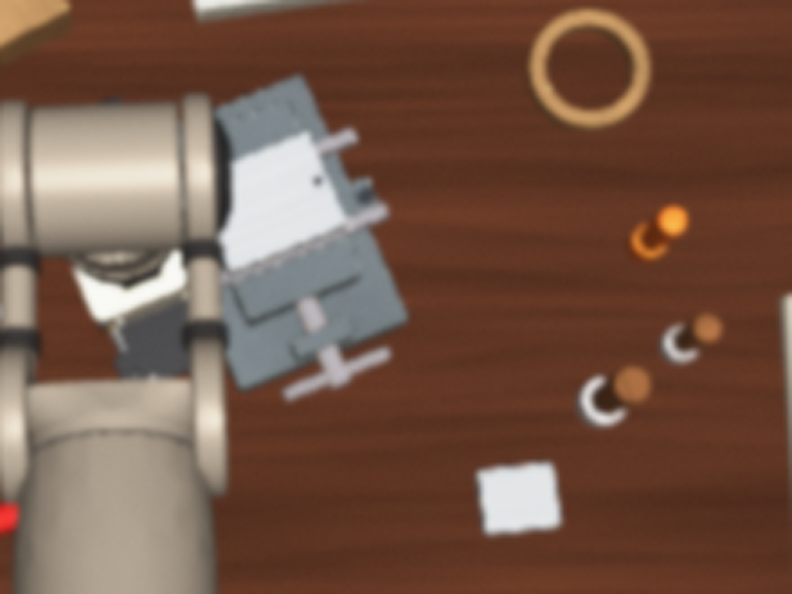

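```bash
python3 -m creep '[[[-4,-2,0,0,0,0,0.1],[-8.5,-4,0,0,0,0,0.1],[-13,-6,0,0,0,0,0.1],[-17.5,-8.5,0,0,0,0,0.1],[-22,-10.5,0,0,0,0,0.1],[-26,-12.5,0,0,0,-1,0.1],[-30.5,-14.5,0,0,0,-2,0.1],[-35,-16.5,0,0,0,-3,0.1]]]';python3 go.py w .463 -.3565 .2 115
```

```text
time: 5.9
tool_pos: [0.4697, -0.3007, 0.2585]
tool_rot: [3.136, 0.002, 2.005]
contact_force: [0.2, 0.1, -0.0]
opening: 0.0504
target [np.float64(0.463), np.float64(-0.3565), 0.2] shift cm [-4.77 -2.99  5.84] turn [ 0.33  0.1  -0.15]
t 5.9 pos [ 0.4697 -0.3007  0.2585] vise [-0.1981 -0.2246] rot [1.7967e+02 1.0000e-01 1.1485e+02] F [ 0.2  0.1 -0. ] open 0.0504
```

```bash
python3 -m creep '[[[-2.5,-1.5,2,0,0,0,0.1],[-4.8,-3,4,0.3,0.1,0,0.1],[-4.8,-3,5.5,0.3,0.1,0,0.1],[-4.8,-3,5.5,0.3,0.1,0,0.1],[-4.8,-3,5.5,0.3,0.1,0,0.1]]]';python3 go.py w .463 -.3565 .085 115
python3 - <<'E'
from tip import *
t=robot.read_camera("top");crop(t,370,190,160,120,5,"pics/t5.png")
t=robot.read_camera("scene");crop(t,140,150,160,120,5,"pics/s5.png")
E
```

```text
time: 6.4
tool_pos: [0.463, -0.3559, 0.2029]
tool_rot: [-3.142, -0.002, 2.005]
contact_force: [-0.1, -0.0, 0.4]
opening: 0.0507
target [np.float64(0.463), np.float64(-0.3565), 0.085] shift cm [-0.08 -0.02 11.79] turn [-0.   -0.11 -0.12]
t 6.4 pos [ 0.463  -0.3559  0.2029] vise [-0.2248 -0.2734] rot [-1.8000e+02 -1.1000e-01  1.1488e+02] F [-0.1 -0.   0.4] open 0.0507
```

View pics/s5.png

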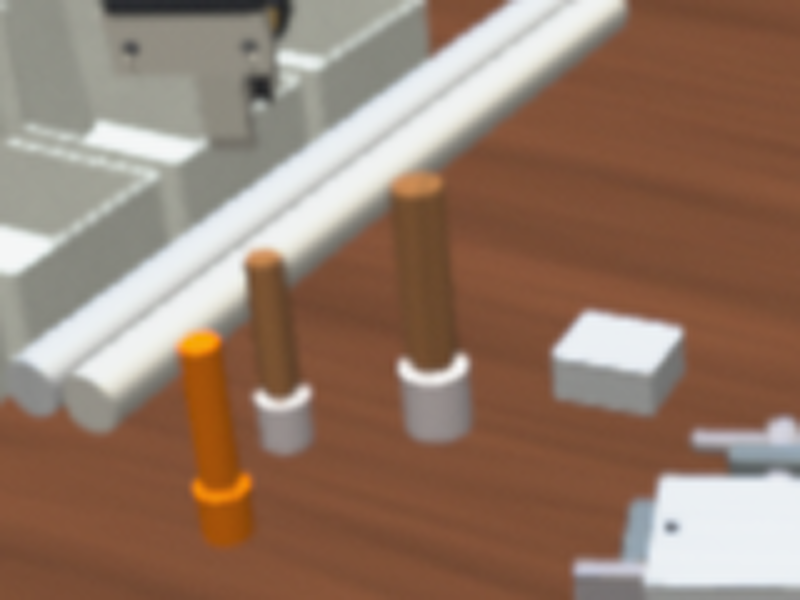

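View pics/t5.png

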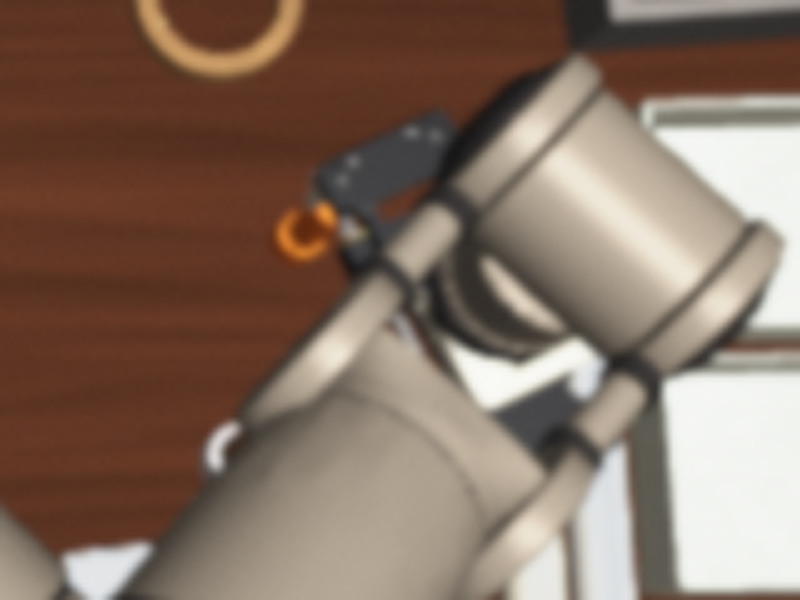

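```bash
python3 - <<'E'
from tip import *
for X in [(.463+.907*.0347,-.356+.42*.0347,.189),(.463,-.356,.115),(.4621,-.3579,.1116)]:
    print((proj("scene",X)[0]+SO-[140,150])*5)
E
```

```text
[234.95676828 153.47689646]
[265.48934396 252.22998346]
[264.24682427 256.50307445]
```

```bash
python3 -m creep '[[[0,0,3,0,0,0,0.1],[0,0,6,0,0,0,0.1],[0,0,8.5,0,0,0,0.1],[0,0,10.5,0,0,0,0.1],[0,0,11.8,0,0,0,0.1],[0,0,11.8,0,0,0,0.1]]]';python3 go.py w .463 -.3565 .085 115
python3 - <<'E'
from tip import *
t=robot.read_camera("scene");crop(t,140,150,160,120,5,"pics/s6.png")
E
```

```text
time: 7.1
tool_pos: [0.4635, -0.3553, 0.0854]
tool_rot: [3.141, -0.001, 2.006]
contact_force: [-0.3, 1.0, -0.1]
opening: 0.0505
target [np.float64(0.463), np.float64(-0.3565), 0.085] shift cm [-0.08 -0.09  0.04] turn [ 0.01 -0.06 -0.04]
t 7.1 pos [ 0.4635 -0.3553  0.0854] vise [-0.2241 -0.2731] rot [ 1.7999e+02 -6.0000e-02  1.1496e+02] F [-0.3  1.  -0.1] open 0.0505
```

View pics/s6.png

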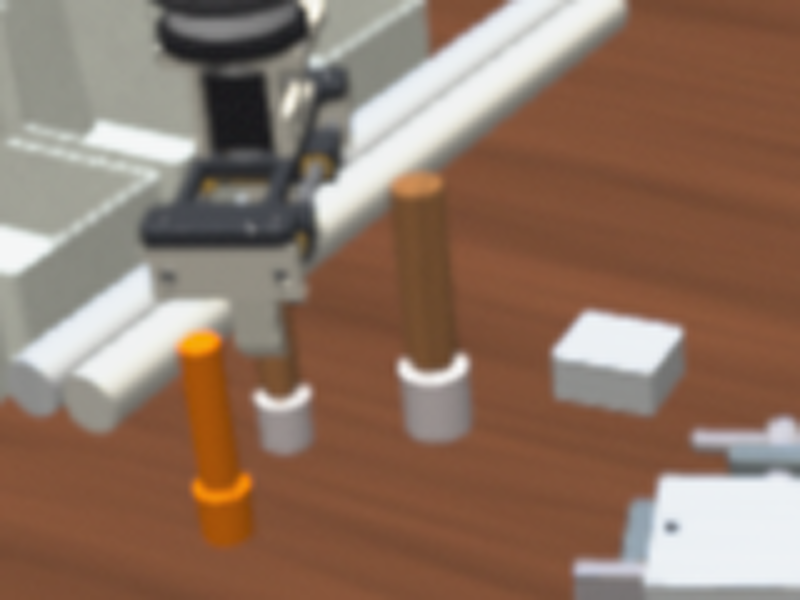

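```bash
python3 -m creep '[[[0,0,0,0,0,0,-0.2],[0,0,0,0,0,0,-0.35],[0,0,0,0,0,0,-0.5],[0,0,0,0,0,0,-1],[0,0,0,0,0,0,-1],[0,0,0,0,0,0,-1],[0,0,0,0,0,0,-1],[0,0,0,0,0,0,-1]]]' 50;python3 go.py w .463 -.3565 .085 115
python3 - <<'E'
from tip import *
t=robot.read_camera("scene");crop(t,140,150,160,120,5,"pics/s7.png")
E
```

```text
time: 7.95
tool_pos: [0.4641, -0.3562, 0.087]
tool_rot: [3.14, 0.002, 2.006]
contact_force: [-0.0, 0.2, 5.0]
opening: 0.0213
target [np.float64(0.463), np.float64(-0.3565), 0.085] shift cm [ 0.02 -0.11  0.2 ] turn [ 0.06  0.1  -0.05]
t 7.95 pos [ 0.4641 -0.3562  0.087 ] vise [-0.2239 -0.2741] rot [1.7994e+02 1.0000e-01 1.1495e+02] F [-0.   0.2  5. ] open 0.0213
```

View pics/s7.png

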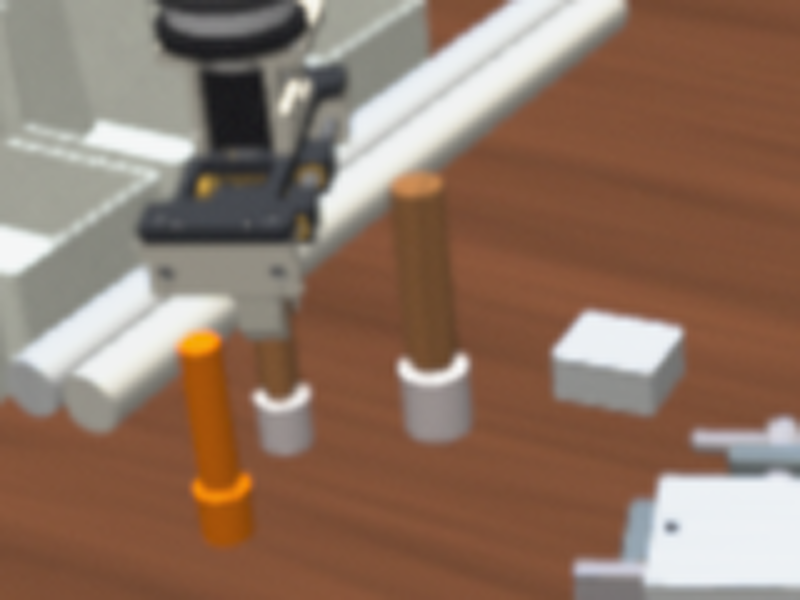

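```bash
python3 -m creep '[[[0,0,-1,0,0,0,-1],[0,0,-3,0,0,0,-1],[0,0,-6,0,0,0,-1],[0,0,-9,0,0,0,-1],[0,0,-12,0,0,0,-1],[0,0,-15,0,0,0,-1],[0,0,-16,0,0,0,-1],[0,0,-16,0,0,0,-1]]]';python3 go.py w .5707 -.0187 .24 115
```

```text
time: 8.8
tool_pos: [0.4642, -0.3563, 0.2481]
tool_rot: [3.14, 0.004, 2.006]
contact_force: [-0.2, -0.8, -2.4]
opening: 0.0216
target [np.float64(0.5707), np.float64(-0.0187), 0.24] shift cm [26.12 23.9   0.75] turn [ 0.11  0.23 -0.05]
t 8.8 pos [ 0.4642 -0.3563  0.2481] vise [-0.2239 -0.2742] rot [179.89   0.23 114.95] F [-0.2 -0.8 -2.4] open 0.0216
```

```bash
python3 -m creep '[[[3,2.5,0,0,0,0,-1],[7,6,0,0,0,0,-1],[10.5,9.5,0,0,0,0,-1],[14,13,0,0,0,0,-1],[18,16.5,0,0,0,0,-1],[22,20,0,0,0,0,-1],[25,23,0,0,0,0,-1],[26.1,23.9,0,0.1,0.2,0,-1]]]';python3 -m creep '[[[0.2,0.2,0,0,0,0,-1],[0.2,0.2,0,0,0,0,-1]]]'; python3 go.py w .5707 -.0187 .21 115
python3 - <<'E'
from tip import *
t=robot.read_camera("scene");crop(t,220,150,160,120,5,"pics/s8.png")
print([(proj("scene",(.5707,-.0187,z))[0]+SO-[220,150])*5 for z in (.1057,.15,.163)])
E
```

```text
time: 9.6
tool_pos: [0.5707, -0.014, 0.2451]
tool_rot: [-3.14, -0.003, 2.011]
contact_force: [-0.3, -1.0, -1.9]
opening: 0.021
time: 9.8
tool_pos: [0.5709, -0.0112, 0.2433]
tool_rot: [-3.137, -0.005, 2.012]
contact_force: [0.1, 0.6, -2.9]
opening: 0.0211
target [np.float64(0.5707), np.float64(-0.0187), 0.21] shift cm [-0.68 -0.32  3.32] turn [-0.29 -0.28  0.25]
t 9.8 pos [ 0.5709 -0.0112  0.2433] vise [0.0029 0.0069] rot [-179.71   -0.28  115.25] F [ 0.1  0.6 -2.9] open 0.0211
[array([368.16102026, 530.13018813]), array([367.44952264, 445.7177045 ]), array([367.2404617 , 420.15908625])]
```

View pics/s8.png

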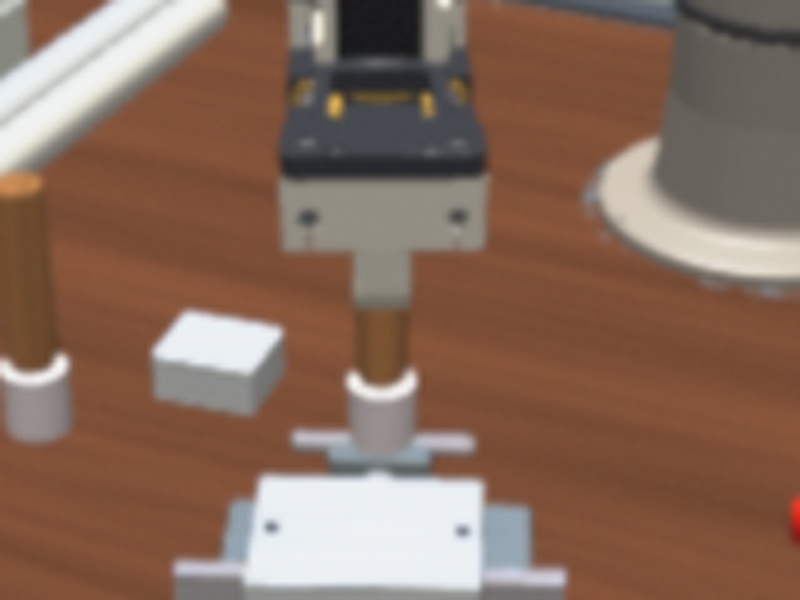

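```bash
python3 -m creep '[[[-0.4,-0.2,1,0,0,0,-1],[-0.7,-0.3,2,-0.3,-0.3,0,-1],[-0.7,-0.3,3,-0.3,-0.3,0,-1],[-0.7,-0.3,3.8,-0.3,-0.3,0,-1],[-0.7,-0.3,3.8,-0.3,-0.3,0,-1],[-0.7,-0.3,3.8,-0.3,-0.3,0,-1]]]'; python3 go.py w .5707 -.0187 .193 115
```

```text
time: 10.45
tool_pos: [0.571, -0.02, 0.2057]
tool_rot: [3.141, 0.001, 2.01]
contact_force: [-0.3, 0.6, -1.8]
opening: 0.0212
target [np.float64(0.5707), np.float64(-0.0187), 0.193] shift cm [0.13 0.03 1.27] turn [0.04 0.06 0.16]
t 10.45 pos [ 0.571  -0.02    0.2057] vise [-0.0002 -0.0013] rot [1.7996e+02 6.0000e-02 1.1516e+02] F [-0.3  0.6 -1.8] open 0.0212
```

```bash
python3 -m creep '[[[0.1,0,0.3,0,0,0,-1],[0.1,0,0.6,0,0,0,-1],[0.1,0,0.8,0,0,0,-1],[0.1,0,0.9,0,0,0,-1],[0.1,0,1.0,0,0,0,-1],[0.1,0,1.1,0,0,0,-1]]]'
```

```text
time: 11.05
tool_pos: [0.5708, -0.0192, 0.1951]
tool_rot: [3.14, 0.002, 2.01]
contact_force: [-1.9, -0.8, 4.8]
opening: 0.0214
```

```bash
python3 go.py w .5707 -.0187 .193 115
```

```text
target [np.float64(0.5707), np.float64(-0.0187), 0.193] shift cm [0.05 0.01 0.21] turn [0.07 0.09 0.16]
t 11.05 pos [ 0.5708 -0.0192  0.1951] vise [-0.0001 -0.0005] rot [1.7993e+02 9.0000e-02 1.1516e+02] F [-1.9 -0.8  4.8] open 0.0214
```

```bash
python3 -m creep '[[[0,0,0.1,0,0,0,-1],[0,0,0.2,0,0,0,-1],[0,0,0.3,0,0,0,-1],[0,0,0.4,0,0,0,-1]]]'
```

```text
time: 11.45
tool_pos: [0.5709, -0.0192, 0.1935]
tool_rot: [3.139, 0.003, 2.01]
contact_force: [-5.1, -0.2, 14.2]
opening: 0.0214
```

```bash
python3 -m creep '[[[0,0,0.2,0,0,0,-1],[0,0,0.4,0,0,0,-1],[0,0,0.5,0,0,0,-1],[0,0,0.6,0,0,0,-1]]]'; python3 go.py w .5707 -.0187 .193 115
```

```text
time: 11.85
tool_pos: [0.5708, -0.0192, 0.1898]
tool_rot: [3.138, 0.004, 2.01]
contact_force: [-5.1, 0.7, 13.6]
opening: 0.0212
target [np.float64(0.5707), np.float64(-0.0187), 0.193] shift cm [ 0.05  0.01 -0.32] turn [0.23 0.23 0.18]
t 11.85 pos [ 0.5708 -0.0192  0.1898] vise [-0.0001 -0.0005] rot [179.77   0.23 115.18] F [-5.1  0.7 13.6] open 0.0212
```

```bash
python3 -m creep '[[[0,0,0.2,0,0,0,-1],[0,0,0.4,0,0,0,-1],[0,0,0.5,0,0,0,-1],[0,0,0.6,0,0,0,-1]]]'
```

```text
time: 12.25
tool_pos: [0.5709, -0.0193, 0.1869]
tool_rot: [3.136, 0.005, 2.01]
contact_force: [-8.1, 1.3, 24.0]
opening: 0.0212
```

```bash
python3 -m creep '[[[0,0,0.33,0,0,0,-1],[0,0,0.35,0,0,0,-1],[0,0,0.35,0,0,0,-1]]]'; python3 - <<'E'
from tip import *
t=robot.read_camera("scene");crop(t,220,190,160,120,5,"pics/s9.png")
print(robot.observe()["contact_force"])
E
```

```text
time: 12.55
tool_pos: [0.5708, -0.0193, 0.1869]
tool_rot: [3.134, 0.007, 2.011]
contact_force: [-8.9, 1.1, 21.6]
opening: 0.0211
[-8.57966816  0.29766697 20.53134396]
```

View pics/s9.png

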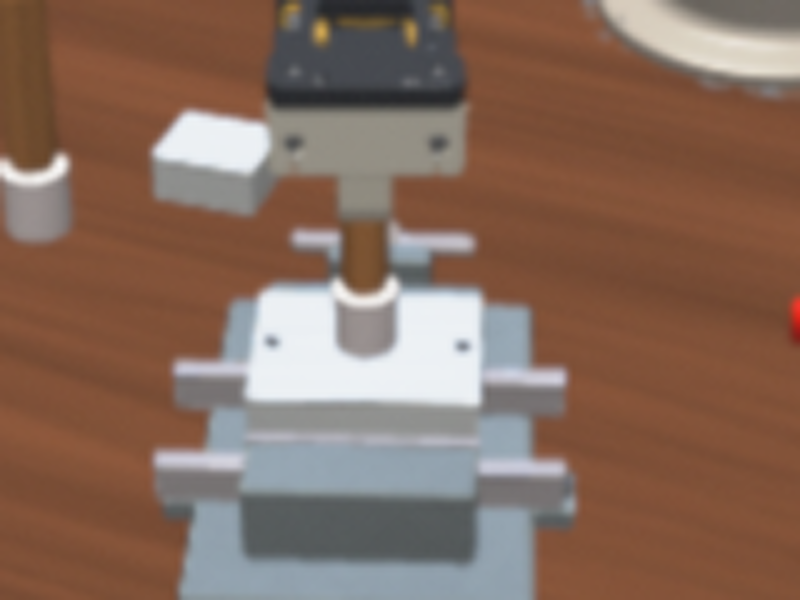

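```bash
python3 -m creep '[[[0,0,0.35,0,0,0,-1],[0,0,0.4,0,0,0,-1],[0,0,0.4,0,0,0,-1]]]'
```

```text
time: 12.9
tool_pos: [0.5707, -0.0193, 0.1869]
tool_rot: [3.132, 0.009, 2.011]
contact_force: [-9.1, 1.3, 24.4]
opening: 0.0212
```

```bash
python3 -m creep '[[[0,0,-0.3,0,0,0,-1],[0,0,-1,0,0,0,-1],[0,0,-3,0,0,0,-1],[0,0,-6,0,0,0,-1],[0,0,-8,0,0,0,-1],[0,0,-8,0,0,0,-1]]]'; python3 go.py w .464 -.356 .25 115; python3 - <<'E'
from tip import *
t=robot.read_camera("scene");crop(t,220,190,160,120,5,"pics/s10.png")
E
```

```text
time: 13.5
tool_pos: [0.5711, -0.0191, 0.2698]
tool_rot: [3.127, 0.012, 2.011]
contact_force: [0.2, -0.2, -2.1]
opening: 0.0215
target [np.float64(0.464), np.float64(-0.356), 0.25] shift cm [-25.89 -24.07   1.94] turn [0.83 0.7  0.21]
t 13.5 pos [ 0.5711 -0.0191  0.2698] vise [ 0.0003 -0.0006] rot [179.17   0.7  115.2 ] F [ 0.2 -0.2 -2.1] open 0.0215
```

View pics/s10.png

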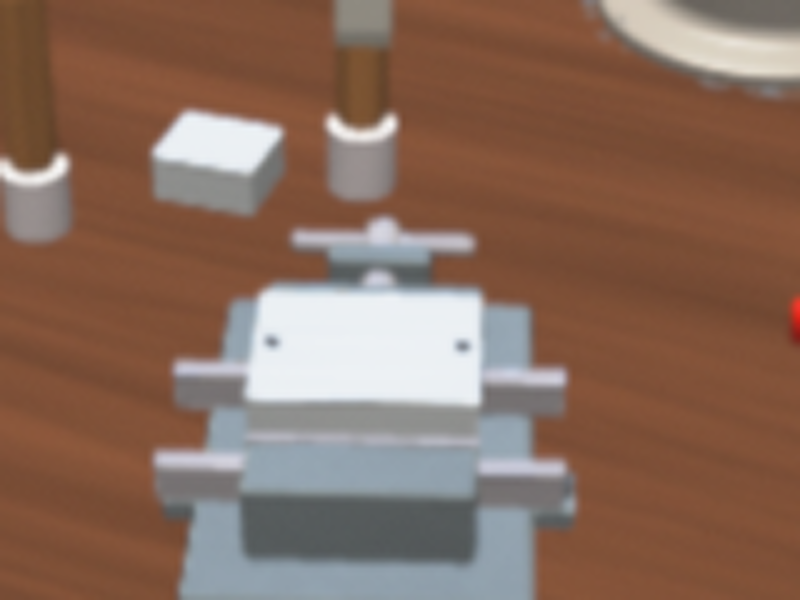

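```bash
python3 - <<'E'
from tip import *
c,s=np.cos(.3789),np.sin(.3789)
for q in [(-.04,-.05),(-.04,.05),(.04,.05),(.04,-.05)]:
    for z in (.1,.1057): print(q,z,((proj("scene",(.5707+c*q[0]-s*q[1],-.0187+s*q[0]+c*q[1],z))[0]+SO-[220,190])*5).round(0))
for uv in [(174,362),(567,371),(155,453),(567,463)]: print(vy("scene",(220+uv[0]/5,190+uv[1]/5),.06,SO))
E
```

```text
(-0.04, -0.05) 0.1 [263. 287.]
(-0.04, -0.05) 0.1057 [263. 276.]
(-0.04, 0.05) 0.1 [483. 292.]
(-0.04, 0.05) 0.1057 [483. 282.]
(0.04, 0.05) 0.1 [481. 398.]
(0.04, 0.05) 0.1057 [481. 387.]
(0.04, -0.05) 0.1 [246. 392.]
(0.04, -0.05) 0.1057 [246. 382.]
[-0.0351 -0.0921]
[-0.0355  0.0897]
[ 0.0327 -0.0923]
[0.0326 0.0886]
```

```bash
python3 -m creep '[[[-3,-2.5,0,0,0,0,-1],[-6.5,-6,0,0.4,0.3,0,-1],[-10,-9.5,0,0.8,0.7,0,-1],[-14,-13,0,0.8,0.7,0,-1],[-18,-16.5,0.5,0.8,0.7,0,-1],[-22,-20,1,0.8,0.7,0,-1],[-25,-23,1.5,0.8,0.7,0,-1],[-25.9,-24.1,2,0.8,0.7,0,-1]]]';python3 -m creep '[[[0,0,0,0,0,0,-1],[0,0,0,0,0,0,-1]]]'; python3 go.py w .464 -.356 .1 115
```

```text
time: 14.35
tool_pos: [0.4604, -0.36, 0.2447]
tool_rot: [-3.137, -0.004, 2.007]
contact_force: [0.1, 0.7, -1.7]
opening: 0.0213
time: 14.55
tool_pos: [0.4599, -0.3592, 0.243]
tool_rot: [-3.136, -0.008, 2.006]
contact_force: [0.4, 0.9, -2.0]
opening: 0.0212
target [np.float64(0.464), np.float64(-0.356), 0.1] shift cm [1.00e-02 5.80e-01 1.43e+01] turn [-0.31 -0.43 -0.08]
t 14.55 pos [ 0.4599 -0.3592  0.243 ] vise [-0.2288 -0.2754] rot [-179.69   -0.43  114.92] F [ 0.4  0.9 -2. ] open 0.0212
```

```bash
python3 -m creep '[[[0,0.6,2,-0.3,-0.4,0,-1],[0,0.6,5,-0.3,-0.4,0,-1],[0,0.6,8,-0.3,-0.4,0,-1],[0,0.6,10.5,-0.3,-0.4,0,-1],[0,0.6,12.5,-0.3,-0.4,0,-1],[0,0.6,14,-0.3,-0.4,0,-1],[0,0.6,14.3,-0.3,-0.4,0,-1],[0,0.6,14.3,-0.3,-0.4,0,-1]]]'; python3 go.py w .464 -.356 .0875 115
python3 - <<'E'
from tip import *
t=robot.read_camera("scene");crop(t,140,150,160,120,5,"pics/s11.png")
E
```

```text
time: 15.35
tool_pos: [0.4649, -0.3546, 0.1]
tool_rot: [-3.141, -0.001, 2.008]
contact_force: [0.3, -0.9, -1.7]
opening: 0.0214
target [np.float64(0.464), np.float64(-0.356), 0.0875] shift cm [-0.09 -0.15  1.25] turn [-0.01 -0.07  0.03]
t 15.35 pos [ 0.4649 -0.3546  0.1   ] vise [-0.2225 -0.2729] rot [-1.7999e+02 -7.0000e-02  1.1503e+02] F [ 0.3 -0.9 -1.7] open 0.0214
```

View pics/s11.png

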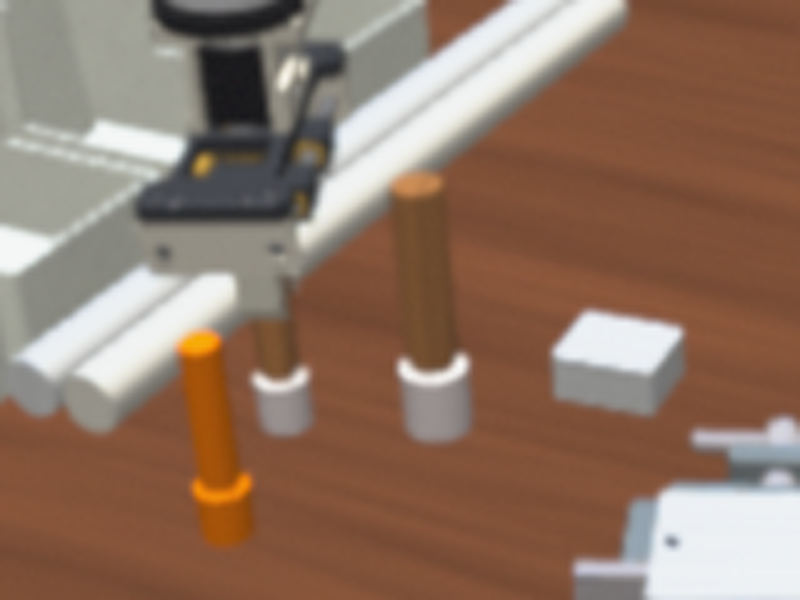

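Tamper hangs upright above its old spot (foot at crop 285,405). Lowering to touch.

```bash
python3 -m creep '[[[0,0,0.4,0,0,0,-1],[0,0,0.8,0,0,0,-1],[0,0,1.0,0,0,0,-1],[0,0,1.2,0,0,0,-1],[0,0,1.3,0,0,0,-1],[0,0,1.35,0,0,0,-1]]]'; python3 go.py w .464 -.356 .0875 115
```

```text
time: 16.0
tool_pos: [0.4651, -0.3553, 0.0871]
tool_rot: [3.141, 0.0, 2.007]
contact_force: [-0.0, 0.4, -2.0]
opening: 0.0212
target [np.float64(0.464), np.float64(-0.356), 0.0875] shift cm [-0.02 -0.13 -0.04] turn [ 0.01  0.   -0.  ]
t 16.0 pos [ 0.4651 -0.3553  0.0871] vise [-0.2227 -0.2736] rot [179.99   0.   115.  ] F [-0.   0.4 -2. ] open 0.0212
```

```bash
python3 -m creep '[[[0,0,0.1,0,0,0,-1],[0,0,0.2,0,0,0,-1],[0,0,0.3,0,0,0,-1]]]'; python3 go.py w .464 -.356 .0875 115
```

```text
time: 16.3
tool_pos: [0.4654, -0.3558, 0.087]
tool_rot: [3.141, 0.002, 2.007]
contact_force: [-5.0, 4.6, 24.1]
opening: 0.0214
target [np.float64(0.464), np.float64(-0.356), 0.0875] shift cm [ 0.04 -0.14 -0.05] turn [0.05 0.14 0.  ]
t 16.3 pos [ 0.4654 -0.3558  0.087 ] vise [-0.2225 -0.2743] rot [1.7995e+02 1.4000e-01 1.1500e+02] F [-5.   4.6 24.1] open 0.0214
```

```bash
python3 -m creep '[[[0,0,0,0,0,0,-1],[0,0,0,0,0,0,-1]]]';  python3 -m creep '[[[0,0,0,0,0,0,-0.45],[0,0,0,0,0,0,-0.3],[0,0,0,0,0,0,-0.1],[0,0,0,0,0,0,0.1],[0,0,0,0,0,0,0.1],[0,0,0,0,0,0,0.1]]]'; python3 go.py w .464 -.356 .0875 115
python3 - <<'E'
from tip import *
t=robot.read_camera("scene");crop(t,140,150,160,120,5,"pics/s12.png")
E
```

```text
time: 16.5
tool_pos: [0.4657, -0.3561, 0.0874]
tool_rot: [3.14, 0.004, 2.007]
contact_force: [-0.0, 0.5, -2.1]
opening: 0.0214
time: 17.1
tool_pos: [0.4657, -0.3561, 0.0874]
tool_rot: [3.14, 0.004, 2.007]
contact_force: [0.1, 0.3, -0.3]
opening: 0.0503
target [np.float64(0.464), np.float64(-0.356), 0.0875] shift cm [ 0.08 -0.15 -0.01] turn [0.07 0.21 0.  ]
t 17.1 pos [ 0.4657 -0.3561  0.0874] vise [-0.2224 -0.2746] rot [179.93   0.21 115.  ] F [ 0.1  0.3 -0.3] open 0.0503
```

View pics/s12.png

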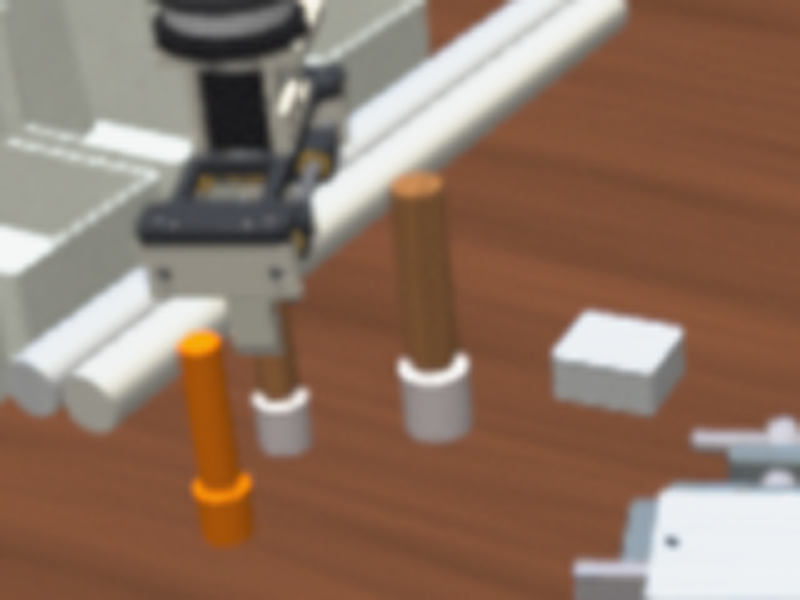

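```bash
python3 -m creep '[[[0,0,-1,0,0,0,0.1],[0,0,-4,0,0,0,0.1],[0,0,-8,0,0,0,0.1],[0,0,-12,0,0,0,0.1],[0,0,-15,0,0,0,0.1],[0,0,-16,0,0,0,0.1],[0,0,-16,0,0,0,0.1]]]'; python3 go.py w .464 -.356 .0875 115
python3 - <<'E'
from tip import *
t=robot.read_camera("scene");crop(t,140,150,240,180,3.3,"pics/s13.png")
t=robot.read_camera("top");crop(t,260,170,240,180,3.3,"pics/t13.png")
E
```

```text
time: 17.85
tool_pos: [0.4657, -0.356, 0.2492]
tool_rot: [3.139, 0.007, 2.007]
contact_force: [-0.0, -0.5, 0.3]
opening: 0.0503
target [np.float64(0.464), np.float64(-0.356), 0.0875] shift cm [ 0.18 -0.19 16.17] turn [0.14 0.4  0.  ]
t 17.85 pos [ 0.4657 -0.356   0.2492] vise [-0.2224 -0.2745] rot [179.86   0.4  115.  ] F [-0.  -0.5  0.3] open 0.0503
```

View pics/s13.png

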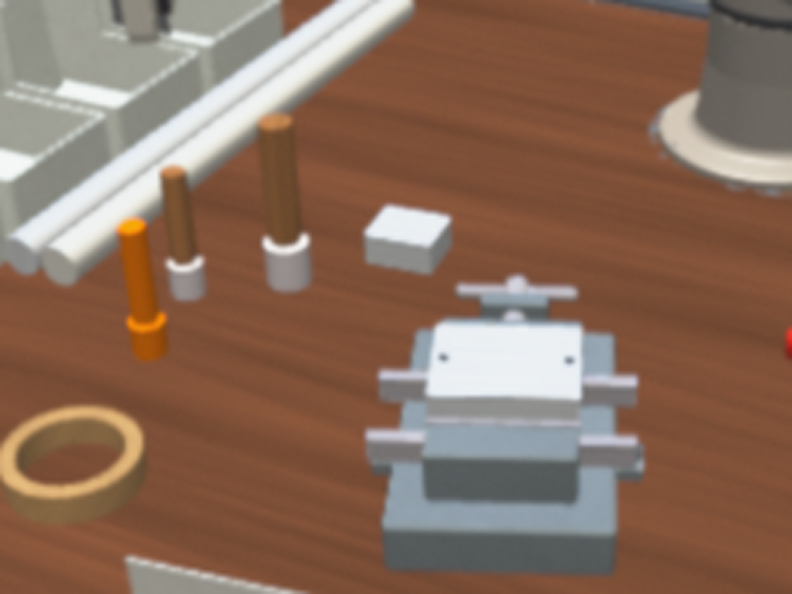

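View pics/t13.png

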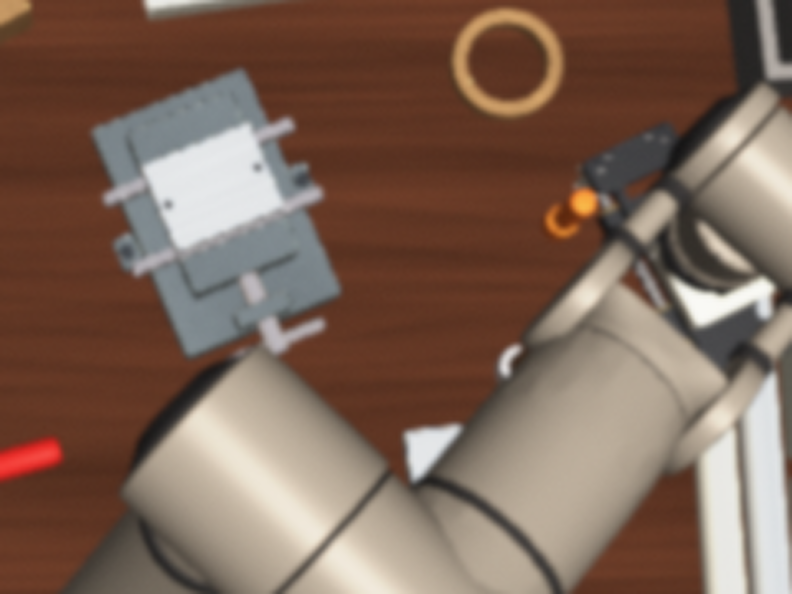

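```bash
python3 -c "
from cell import robot
print(robot.hand_in())"
```

```text
the job is handed in; nothing more can be done
None
```

The job is done and handed in at about 18 s of the 64 s allowed; `hand_in` gave no verdict.

- **Parallel:** I slid the slipped parallel on the sliding-jaw side back about 59 mm, pushing its end with closed fingers. It now measures y ≈ -1 mm in the vise and its neighbour about -2 mm, so their ends are level to within about 1 mm.
- **Block:** Using the small white-footed tamper, I pressed until the block stopped sinking, about 6–7 mm down. The push then climbed to about 26 N, and repeated pushes moved it no further. The rear edge of its top sits at about 100 mm in the scene camera. The front edge read slightly lower, which I put down to blur. I could not see the underside on the parallels directly, so bedding rests on the force and height readings.
- **Tamper:** It stands upright within a few mm of where it started. While setting it down I pressed it onto the table with about 26 N for a moment before easing off.
- **Everything else:** The last pictures show the things around the vise and tampers where they were. I did not compare positions of objects outside those crops, such as the mug.

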